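Fetch the parts basket out of the narrow cleaning bath with the hook rod

TASK

Take the hook rod from its stand, catch the bail of the parts basket hanging deep in the narrow cleaning bath, slide the basket gently along its rails until it finds the gap in the orange hold-down frame, and draw it out there without straining anything. Set the basket gently upright on the floor of the drip tray and hang the rod back in the fork of its stand. Keep the basket near upright all the way so that no parts spill, handle it only with the rod, and leave the bottle, jar and tape roll where they are.

Things in the scene. Friction and masses are not known exactly. Their poses are not given: they have to be found in the camera images.
- bath: White bench-top cleaning bath, fixed to the bench, 300 x 86 x 140 mm (x, y, z). Origin: centre of its underside; x along its length, z up. Open-topped well 180 x 50 mm (x, y) in its middle, floor at z = 8 mm. The basket hangs in the well near the -x end; a pull or push of the rod on it of over 12 N is too rough, and tilted by more than 17 degrees it spills.
- bath_ledge (a point): Centre of the bath at the height of its ledges (z = 56 mm of the bath), axes as the bath. Along both long walls of the well runs a steel ledge 10 mm wide; the basket hangs on their tops by its two blue lugs and can be slid along them in x.
- bath_frame (a point): Centre of the bath at the underside of the orange hold-down frame (z = 66 mm), bath axes. Its two strips, 9.5 mm wide, 6 mm thick, lie over the ledges and keep the lugs down. Each has one 28 mm gap, both at the same x; the gap's middle lies anywhere from x = -26 to +46 mm, not measured, always on the basket's +x side. Only there can the basket be lifted out.
- bath_rim (a point): Centre of the bath's top rim (z = 140 mm), bath axes. How the frame feels: it is sprung and yields upward, from 2 N at rest to 8.5 N at 8 mm, then a hard stop. Lugs pressed lightly up against it while the basket is drawn to +x rise into the gap when they reach it: the upward load falls to the basket's weight, and the lugs catch on the gap's far end.
- basket: Loose steel basket, 160 to 260 g, 40 x 26 x 38 mm (x, y, z), origin at the centre of its underside, z up, x along the bath at the start. Two blue lugs stick out of its sides to y = +-23 mm, 24 mm long in x, at z = 30 to 38 mm. A blue bail of 5 mm round wire stands over it in the plane x = 0, uprights at y = +-11.5 mm, roofed to a peak at z = 66 mm. The space under the bail is open down to the rim at z = 38 mm.
- bail_peak (a point): Middle of the wire at the peak of the basket's bail (wire radius 2.5 mm), 66 mm above the basket's underside; axes as the basket.
- rod: Loose hook rod, about 120 g, hanging upright in its stand. Origin on its axis at the underside of its collar, a black disc 22 mm across, 5 mm thick; z up along the axis. Above the collar a yellow square handle 16 x 16 mm, z = 5 to 60 mm. Below, a steel wire 5 mm thick on the axis.
- rod_grip (a point): Middle of the rod's yellow handle, 32.5 mm above the collar's underside; axes as the rod.
- rod_seat (a point): Point on the upper side of the hook's bottom, midway between shank and tip, where the bail rests: x = 9.5, z = -75 mm of the rod; axes as the rod. The wire runs down to z = -80 mm, turns to the rod's +x and ends in an upturned tip at x = 19 mm, its top 9 mm above this point; the mouth between shank and tip is 14 mm wide.
- stand: Aluminium stand on a dark base 100 x 90 x 10 mm, fixed. Origin: centre of its underside, z up. A post at x = 30 to 42 mm carries a fork of two prongs along x, 11 mm apart, top at z = 100 mm, open towards -x. The rod hangs with its shank between the prongs and its collar on them.
- fork_mouth (a point): Open end of the fork, x = -45 mm of the stand, level with the prongs' top; axes as the stand. The prongs end at x = -28 mm, then flare outwards to here. Each has a 3 mm high bump on top at x = -23 to -28 mm: lift the rod at least 5 mm before drawing it out towards -x, and likewise when putting it back.
- fork_seat (a point): Place of the rod's origin when hung in the fork: on the prongs' top, midway between them, x = 0, z = 100 mm of the stand; axes as the stand.
- tray_floor (a point): Centre of the inner floor of the grey drip tray, 4 mm above the bench; the tray is fixed, 150 x 120 x 14 mm (x, y, z), walls 4 mm thick; axes as the tray.
- bottle: Clear bottle with blue cap, 52 mm diameter, 130 mm high, origin at the centre of its underside; leave alone.
- jar: Amber jar with black cap, 56 mm diameter, 70 mm high, origin at the centre of its underside; leave alone.
- tape: Yellow tape roll lying flat, 54 mm diameter, 24 mm high, origin at the centre of its underside; leave alone.
Not all that is in view belongs to the job. Of the things that look like the rod, the largest one is meant. There is more than one size of the part that bears tray_floor; the job needs the larger.

How it is judged (in metres and radians):
On the way, in this order (a step that is already met when the one before it is completed fails the run):
1. the rod's hook bears on the basket while the basket is still in the bath (z of basket in the frame of bath below 0.05 m and contact force between rod and basket above 1 N), for 0.1 s.
2. the basket hangs on the hook, clear above the bath's rim (height (world z) of basket above 0.141 m and contact force between rod and basket above 1 N), for 0.2 s.
3. the basket stands upright on the drip tray's floor, free of the hook (x of basket in the frame of tray_floor between -0.06 and 0.06 m and y of basket in the frame of tray_floor between -0.045 and 0.045 m and z of basket in the frame of tray_floor between -0.004 and 0.005 m and angle between basket's own z axis and vertical below 0.1 rad and contact force between rod and basket below 0.05 N), for 0.2 s.
At the end, for the whole second after the job is handed in: The basket stands upright (within 0.1 rad) at rest on the drip tray's floor, its centre within 60 mm (tray x) and 45 mm (tray y) of the tray's centre, untouched by the rod; the rod hangs at rest in the stand's fork, collar on the prongs, axis within 12 mm of the seat and upright within 0.12 rad (all of step 3 and horizontal distance between rod and fork_seat below 0.012 m and z of rod in the frame of fork_seat between -0.003 and 0.004 m and angle between rod's own z axis and vertical below 0.12 rad and linear speed of basket below 0.02 m/s and linear speed of rod below 0.03 m/s).
It fails at once if the basket is tilted by more than 0.3 rad (angle between basket's own z axis and vertical above 0.3 rad).
It fails at once if the rod pulls or pushes the basket with more than 12 N (contact force between rod and basket above 12 N).
It fails at once if the basket is dropped or knocked hard: more than 30 N on it in all (contact force between basket and anything else above 30 N).
It fails at once if the gripper or arm touches the basket (contact force between any of the fingers, the arm and basket above 0.3 N).
It fails at once if the bottle, jar or tape roll is moved by more than 20 mm (distance of any of bottle, jar, tape from where it was at the start of the episode above 0.02 m).
It also fails if it takes over 72 s, if anything falls off the work surface, if the arm or the gripper's body presses on something with over 40 N, if the wrist force passes 120 N, or if a joint passes its speed limit or range.

ROBOT

A 6-joint arm with a two-finger parallel gripper is mounted at the origin on the work surface. World frame = base frame: x ahead of the robot, y to its left, z up, the work surface at z = 0. Lengths are in m, angles in degrees, forces in N, time in s.
With the tool pointing down it reaches from about 0.275 to 1 m from the base axis. Payload 8.4 kg.
Tool frame: the origin (TCP) lies midway between the tips of the shut fingers; the grasp point (between the pads) lies 19 mm behind it (arm.tcp_to_grasp is the distance from the TCP to the grasp point, in m); z points along the fingers, y is the line along which they close (so a half turn about z gives the same grasp; the last joint's range is limited). The gripper opens to 85 mm and grips with 20 to 120 N. Pads are 22 mm wide; open, the fingers measure 114 mm over their backs; the gripper's body (76 mm by 85 mm) begins 54 mm behind the grasp point. The pads swing forward as they close: fully open they stand 13 mm farther back than shut.
Start: joints at [-73.419, 20.225, 93.587, -0, 66.188, -0.138], TCP at [0.18, -0.599, 0.201] pointing down, gripper open.
Joint ranges: [-150.9, 150.9], [-52.94, 120.26], [3.33, 152.33], [-74.26, 254.26], [0, 154.13], [-172.89, 172.89]. Speed limits (degrees/s): [127.2, 127.2, 159.86, 180, 180, 180].

INTERFACE

Orientations are given as a 3x3 rotation matrix whose columns are the frame's x, y, z axes.
In Python, from cell import arm gives the robot as it stands. The module is installed in compiled form; this text tells all that it offers.
- The arm moves only by the shell command python3 -m inch 'ROWS' [OPENING] [FORCE]. ROWS is JSON, a list of rows, each a list of 6 numbers: the shift along the world's x, y, z in mm, then the turn, a rotation vector about the world's x, y, z in degrees. In form: [[x, y, z, ax, ay, az], ...]. A call has 1 to 5 rows; each row is the pose to reach, as a shift and turn from the pose commanded when the call began; what a row does not reach only later rows make up. A row lasts 1/8 s, in which the tool goes at most 62.5 mm and 10.7 degrees, less where a joint would pass 70% of its speed; a pose out of reach is approached as far as the arm can. A call with a gripper value outside its range is refused whole. OPENING is the opening, from 0 (shut) to 1 (fully open), set as the call begins (- or left out, the last holds). The fingers move at their own pace and stop on an object; FORCE is the grip in N (left out, the last holds). Time passes only in rows, so rows that repeat a pose let the fingers close. It gives the time, the measured TCP pose, the force, the opening and the grip force at its end, in the units of the state.
- arm.read_state(): the state, without advancing time (a new reading comes with each control period).
- arm.capture(name): name is "scene" or "side" or "wrist"; returns a dict with "image" (384x512x3 uint8, blue, green, red), "mtx" (3x3 intrinsics, pixels), "rvec" (rotation vector, rad) and "tvec" (3), from world to camera coordinates, as OpenCV has them; the wrist camera has in their place "hand_eye" (4x4, takes a point from camera to tool coordinates, whose origin is the TCP and whose axes are the flange's). Camera axes: x right, y down, z forward; pixel columns grow to the right and rows downward; lengths in m; the calibration is good to about 2 mm. The wrist camera is an equidistant fisheye: a pixel r from the principal point sees the ray r / f radians off the axis. A picture is of the moment at which its call begins: read the wrist's pose just before it. There is no depth.
- arm.close_job(): hands the job in; it is judged then, once.
The state is a dict: "clock": time; "joint_positions": joint angles; "dq": joint speeds; "joint_torque": joint torques, N m; "eef_pos": TCP position; "tcp_rot": TCP orientation; "ft_force": force on the tool from outside, world axes, zero at the start; "moment": the same for the moment, N m; "width": finger opening in m; "gripper_force": force on a finger pad.
Only numpy, scipy, OpenCV 4.12 (cv2) and the standard library are available. Lean on these libraries where they do the work, as an engineer would, in place of code of your own. Each camera call takes 0.05 s, during which the arm holds its last target. There are 200 camera calls.

## Working session

There is one attempt and no reset: what is moved stays moved. The work goes in short steps, Python scripts to look and compute and a shell command to move; the robot and the scene stay as the last step left them, time stands still between calls to the robot, and variables do not carry over. Pictures are saved under pics/ and viewed, at most 14 in all, crops included, and the job is handed in when it is done.

```bash
mkdir -p pics
cat > h.py <<'E'
import numpy as np, cv2, json
from cell import arm
def snap(n,f):
    s=arm.read_state(); c=arm.capture(n); cv2.imwrite('pics/'+f+'.png',c['image'])
    d={k:np.array(v).tolist() for k,v in c.items() if k!='image'}
    d['p']=np.array(s['eef_pos']).tolist(); d['R']=np.array(s['tcp_rot']).tolist()
    json.dump(d,open('pics/'+f+'.json','w')); return c
def ray(f,u,v):
    d=json.load(open('pics/'+f+'.json')); K=np.array(d['mtx'])
    if 'rvec' in d:
        R=cv2.Rodrigues(np.array(d['rvec']))[0]; t=np.array(d['tvec']).ravel()
        r=R.T@np.linalg.inv(K)@[u,v,1]; return -R.T@t, r/np.linalg.norm(r)
    x=(u-K[0,2])/K[0,0]; y=(v-K[1,2])/K[1,1]; th=np.hypot(x,y); 
    r=np.array([x/th*np.sin(th),y/th*np.sin(th),np.cos(th)]) if th>0 else np.array([0,0,1.])
    H=np.array(d['hand_eye']); R=np.array(d['R']); 
    return np.array(d['p'])+R@H[:3,3], R@H[:3,:3]@r
def atz(f,u,v,z):
    o,r=ray(f,u,v); return np.round((o+r*(z-o[2])/r[2])*1000,1)
def tri(*obs):
    A=np.zeros((3,3));b=np.zeros(3);L=[]
    for f,u,v in obs:
        o,r=ray(f,u,v);P=np.eye(3)-np.outer(r,r);A+=P;b+=P@o;L.append((o,P))
    x=np.linalg.solve(A,b); return np.round(x*1000,1),[round(1000*np.linalg.norm(P@(x-o)),1) for o,P in L]
def proj(f,X):
    d=json.load(open('pics/'+f+'.json'));K=np.array(d['mtx'])
    return cv2.projectPoints(np.array(X,float).reshape(-1,1,3)/1000,np.array(d['rvec']),np.array(d['tvec']),K,None)[0].reshape(-1,2).round(1)
E
python3 - <<'E'
from h import *
a=snap('scene','scene0')['image'];b=snap('side','side0')['image'];
w=snap('wrist','wrist0')['image']
cv2.imwrite('pics/a0.png',cv2.resize(a,(800,600),interpolation=cv2.INTER_CUBIC))
cv2.imwrite('pics/b0.png',cv2.resize(b,(800,600),interpolation=cv2.INTER_CUBIC))
for f in('scene0','side0'): print(ray(f,256,192))
s=arm.read_state();print(s)
E
```

```text
(array([ 1.3352891 , -0.22529286,  1.12759121]), array([-0.59171426,  0.21561662, -0.77677777]))
(array([0.11079418, 0.78645492, 0.64352968]), array([ 0.44209493, -0.72629971, -0.52634666]))
{'clock': 0.15, 'joint_positions': array([-7.34198584e+01,  2.02566281e+01,  9.36181331e+01, -1.31437570e-04,
        6.61880055e+01, -1.38141898e-01]), 'dq': array([-0.09588358, -0.07105377, -0.10351633, -0.00071525,  0.02418626,
       -0.00081931]), 'joint_torque': array([-2.85545466e-04, -6.05637646e+01, -3.42339206e+01, -3.15164505e-05,
        6.14103672e-03, -1.43461239e-05]), 'eef_pos': array([ 0.17967282, -0.59821052,  0.20020728]), 'tcp_rot': array([[ 9.57730481e-01,  2.87666869e-01, -3.14614699e-04],
       [ 2.87667041e-01, -9.57729906e-01,  1.04933680e-03],
       [ 5.43525398e-07, -1.09548611e-03, -9.99999400e-01]]), 'ft_force': array([-0.52760655, -0.20159961, -0.95501509]), 'moment': array([-0.00708662,  0.03542997,  0.01476305]), 'gripper_force': 0.0, 'width': 0.08552548957730845}
```

View pics/a0.png

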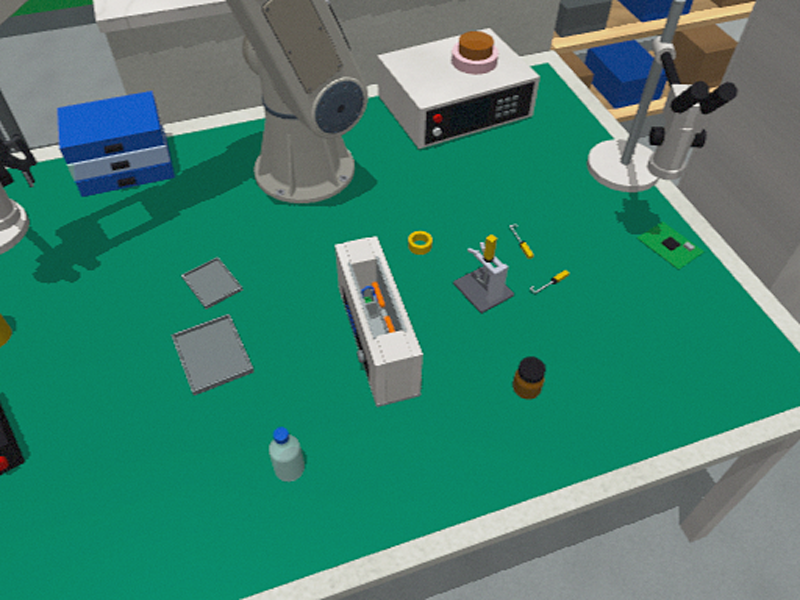

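View pics/b0.png

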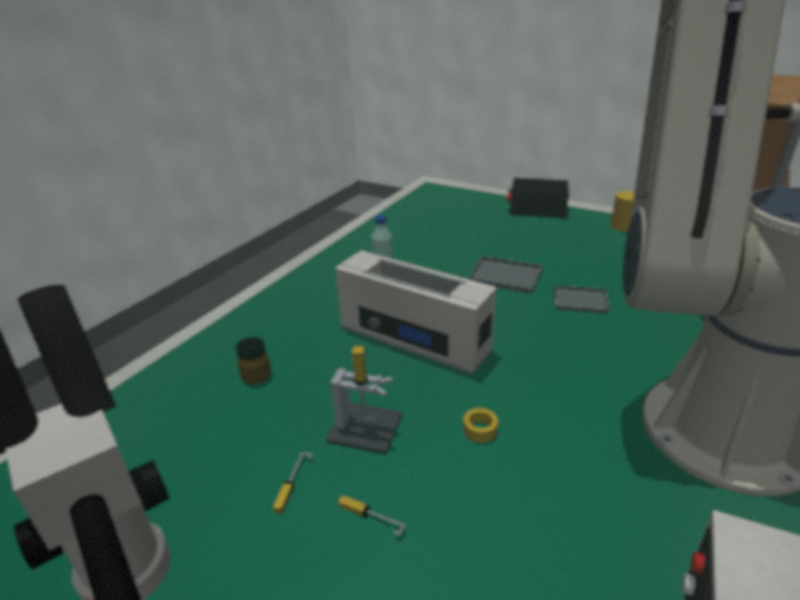

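The scene view (800 px) shows three hook-like things:
- The rod in its stand, at (490,247).
- Two small hooks lying flat, at (522,240) and (550,282).

The rod in the stand fits, being the largest and upright. There are two trays: the larger at (213,353) and the smaller at (212,281). The bath is at (380,320), with the blue basket at (368,292) near the robot-side end. I'll confirm in an enlarged crop.

Run:
```python
from h import *
a=cv2.imread('pics/scene0.png');cv2.imwrite('pics/a1.png',cv2.resize(a[138:258,208:368],None,fx=5,fy=5,interpolation=cv2.INTER_CUBIC))
k=.64
print('handle top',tri(('scene0',490*k,236*k),('side0',359*k,348*k)))
for u,v in((454,285),(487,310),(514,293)):print('base',atz('scene0',u*k,v*k,.010))
for u,v in((336,243),(377,238),(421,350),(373,360)):print('bath',atz('scene0',u*k,v*k,.140))
for u,v in((173,347),(229,316),(253,375),(195,391)):print('tray',atz('scene0',u*k,v*k,.014))
for u,v in((182,276),(217,258),(242,289),(207,306)):print('tray s',atz('scene0',u*k,v*k,.014))
```

```text
handle top (array([502.6, 263.4, 161.1]), [np.float64(0.4), np.float64(0.4)])
base [482.  207.6  10. ]
base [566.9 246.9  10. ]
base [543.3 319.7  10. ]
bath [405.  -23.5 140. ]
bath [417.8  57.8 140. ]
bath [700.9  46.6 140. ]
bath [693.9 -39.2 140. ]
tray [ 456.2 -378.6   14. ]
tray [ 414.8 -260.7   14. ]
tray [ 571.1 -243.    14. ]
tray [ 571.2 -352.9   14. ]
tray s [ 275.1 -336.2   14. ]
tray s [ 246.9 -256.6   14. ]
tray s [ 352.1 -221.9   14. ]
tray s [ 374.3 -298.9   14. ]
```

View pics/a1.png

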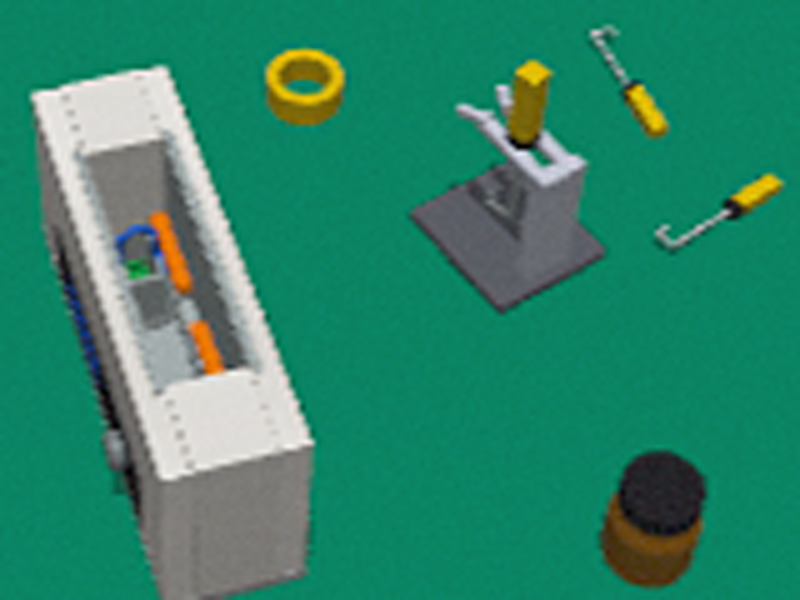

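The crop confirms the rod in the stand: its full-size yellow handle is at (528,100), and the two loose hooks are shorter. Readings in the crop:
- Bath top corners: (32,93), (167,68), (313,440), (162,480).
- Bail peak: about (137,229).
- Frame gap on the +y strip: from (187,290) to (194,322).
- Fork opens to the upper left.

```bash
cat >> h.py <<'E'
def fit2(model,pts):
    m=np.array(model,float);p=np.array(pts)[:,:2];mc=m.mean(0);pc=p.mean(0)
    H=(m-mc).T@(p-pc);yaw=np.arctan2(H[0,1]-H[1,0],H[0,0]+H[1,1]);R=np.array([[np.cos(yaw),-np.sin(yaw)],[np.sin(yaw),np.cos(yaw)]])
    t=pc-R@mc;return t.round(1),np.degrees(yaw).round(2),np.linalg.norm((R@m.T).T+t-p,axis=1).round(1),R
E
python3 - <<'E'
from h import *
c=lambda u,v,z:atz('scene0',208+u/5-.4,138+v/5-.4,z)
B=[c(*q,.14) for q in((32,93),(167,68),(313,440),(162,480))]
t,y,e,R=fit2([(-150,-43),(-150,43),(150,43),(150,-43)],B);print('bath',t,y,e)
for q in((137,229,.122),(187,290,.072),(194,322,.072),(155,213,.072),(220,372,.072)):
    P=c(*q);print(P,'bath',R.T@(P[:2]-t))
S=[c(*q,.01) for q in((410,215),(500,312),(605,250))]
st,sy,se,SR=fit2([(-50,-45),(50,-45),(50,45)],S);print('stand',st,sy,se,'top',c(533,70,.16))
k=.64
T=[atz('scene0',u*k-.2,v*k-.2,.014) for u,v in((173,347),(229,316),(253,375),(195,391))]
print('tray',fit2([(-75,-60),(-75,60),(75,60),(75,-60)],T)[:3])
print('jar',c(662,490,.07),'tape',c(305,85,.012),'bottle',atz('scene0',281*k,434*k,.13))
E
```

```text
bath [557.7   9.7] -2.31 [0.6 3.3 2.8 1.1]
[517.9   5.3 122. ] bath [-39.59020052  -6.00133506]
[533.8  31.1  72. ] bath [-24.74350427  20.41883925]
[558.7  27.3  72. ] bath [ 0.28947599 17.62600929]
[468.3  31.5  72. ] bath [-90.20635884  18.17726121]
[599.4  30.1  72. ] bath [40.84346364 22.06493775]
stand [508.4 262.6] 15.56 [2.2 0.8 1.6] top [504.8 265.  160. ]
tray (array([ 502.4, -309.2]), np.float64(9.6), array([16.9,  4.9,  7. , 16.3]))
jar [759.  243.6  70. ] tape [340.1 181.9  12. ] bottle [ 776.  -221.1  130. ]
```

```bash
python3 - <<'E'
from h import *
t=np.array([557.7,9.7]);y=np.radians(-2.31);R=np.array([[np.cos(y),-np.sin(y)],[np.sin(y),np.cos(y)]])
P=atz('scene0',208+137/5-.4,138+229/5-.4,.092);print(P,R.T@(P[:2]-t))
E
python3 -m inch '[[15,20,60,0,0,0],[40,75,100,0,0,0],[60,135,100,0,0,0],[85,195,100,0,0,0],[105,255,100,0,0,0]]' 1
python3 -m inch '[[20,60,0,0,0,0],[40,115,0,0,0,0],[65,175,0,0,0,0],[85,235,0,0,0,0],[105,290,0,0,0,0]]'
python3 -m inch '[[20,55,0,0,0,0],[40,110,0,0,0,0],[60,170,0,0,0,0],[75,230,-10,0,0,0],[90,275,-20,0,0,0]]'
python3 -m inch '[[0,0,0,0,0,0],[0,0,0,0,0,0]]'
python3 -c "
from h import *
w=snap('wrist','w1')['image'];cv2.imwrite('pics/w1b.png',cv2.resize(w,(800,600),interpolation=cv2.INTER_CUBIC));print(json.load(open('pics/w1.json')))"
```

```text
[493.5  12.1  92. ] [-64.24456435  -0.18960733]
clock: 0.78
eef_pos: [0.2806, -0.3551, 0.3008]
tcp_rot: [[0.958, 0.287, 0.001], [0.287, -0.958, -0.0], [0.0, 0.0, -1.0]]
ft_force: [0.8, 0.1, 0.4]
width: 0.0855
gripper_force: 0.0
clock: 1.4
eef_pos: [0.3854, -0.0649, 0.3009]
tcp_rot: [[0.958, 0.288, 0.001], [0.288, -0.958, -0.0], [0.001, 0.0, -1.0]]
ft_force: [2.1, -0.3, 0.1]
width: 0.0855
gripper_force: 0.0
clock: 2.02
eef_pos: [0.4753, 0.2106, 0.2804]
tcp_rot: [[0.957, 0.289, 0.0], [0.289, -0.957, 0.0], [0.0, -0.0, -1.0]]
ft_force: [0.7, -0.6, -0.9]
width: 0.0851
gripper_force: 0.0
clock: 2.28
eef_pos: [0.4747, 0.2077, 0.2804]
tcp_rot: [[0.958, 0.288, -0.001], [0.288, -0.958, -0.001], [-0.001, 0.001, -1.0]]
ft_force: [0.4, -1.0, -0.2]
width: 0.0855
gripper_force: 0.0
{'mtx': [[297.3186396354542, 0.0, 255.9432540843236], [0.0, 297.3186396354542, 191.45103425643305], [0.0, 0.0, 1.0]], 'hand_eye': [[0.000572559085908768, -0.955051334585074, -0.2964399104091092, 0.07554440859534095], [0.999999800924972, 0.0006254365229840603, -8.354143007757547e-05, -0.00017296337279872065], [0.00026519070112871113, -0.2964398035629212, 0.9550515025575677, -0.1735075096504216], [0.0, 0.0, 0.0, 1.0]], 'p': [0.47474337957912693, 0.2076947433062949, 0.28042804316219305], 'R': [[0.9575460614041329, 0.28827875946332765, -0.0009471703740210835], [0.28827805408690377, -0.9575463955485934, -0.0008148028994160473], [-0.0011418499466650507, 0.0005071628748449293, -0.9999992194819542]]}
```

View pics/w1b.png

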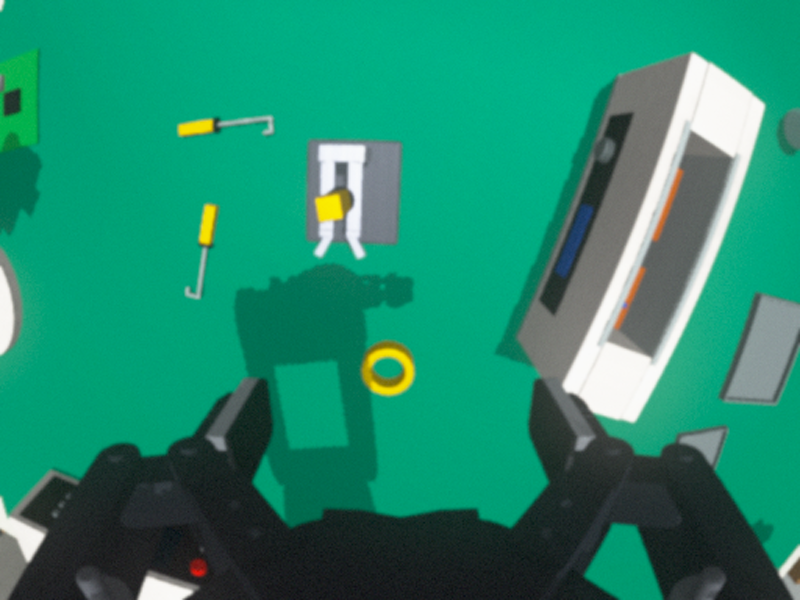

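The wrist view shows the rod's handle top at (330,208) and the stand's fork opening downward at (340,250). The handle is turned a few degrees relative to the stand. The basket end of the bath is lower right. Next I need the hook's direction, so I'll make a joint crop of the wrist and side pictures.

Run:
```python
from h import *
w=cv2.imread('pics/w1.png')[85:170,190:260]; s=snap('side','side1')['image'];s=s[215:290,205:260]
f=lambda i,k:cv2.resize(i,None,fx=k,fy=k,interpolation=cv2.INTER_CUBIC)
a=f(w,5.5);b=f(s,7);H=600
pad=lambda i:cv2.copyMakeBorder(i,0,H-i.shape[0],0,10,cv2.BORDER_CONSTANT)
cv2.imwrite('pics/c1.png',np.hstack([pad(a),pad(b)])[:, :800])
```

```text
(no output)
```

View pics/c1.png

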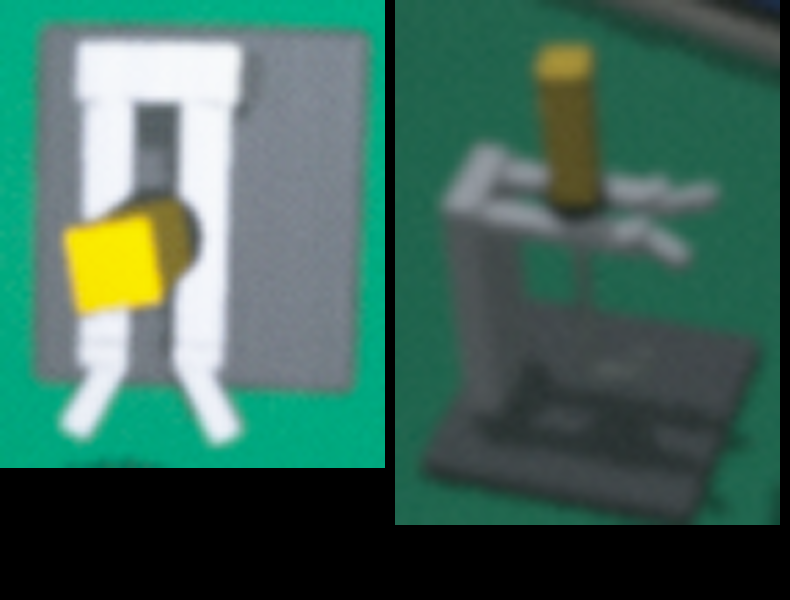

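Run:
```python
from h import *
q=[(64,230),(148,215),(163,300),(80,314)]
P=[atz('w1',190+u/5.5-.4,85+v/5.5-.4,.16) for u,v in q];print(P,np.mean(P,0))
d=[P[(i+1)%4]-P[i] for i in range(4)];print([(np.degrees(np.arctan2(v[1],v[0])).round(1)%90,np.hypot(v[0],v[1]).round(1)) for v in d])
c=np.mean(P,0)[:2];y0=np.mean([np.degrees(np.arctan2(v[1],v[0]))%90 for v in d])
print('tilt? triangulate collar axis',c)
cr=lambda p:((p-[205,215]+.4)*7+[395,0]).round(0)
print('shank',cr(proj('side1',[[*c,z] for z in(160,100,60,22)])).tolist())
for k in range(4):
    a=np.radians(y0+90*k);u=np.array([np.cos(a),np.sin(a)])
    print(y0+90*k,cr(proj('side1',[[*(c+9.5*u),22.5],[*(c+19*u),22.5],[*(c+19*u),34]])).tolist())
```

```text
[array([508.7, 274.9, 160. ]), array([515.4, 260.8, 160. ]), array([501.2, 254. , 160. ]), array([494.6, 268.1, 160. ])] [504.975 264.45  160.   ]
[(np.float64(25.400000000000006), np.float64(15.6)), (np.float64(25.599999999999994), np.float64(15.7)), (np.float64(25.099999999999994), np.float64(15.6)), (np.float64(25.7), np.float64(15.7))]
tilt? triangulate collar axis [504.975 264.45 ]
shank [[562.0, 59.0], [576.0, 202.0], [583.0, 291.0], [591.0, 372.0]]
25.45867727316209 [[564.0, 370.0], [538.0, 369.0], [535.0, 344.0]]
115.4586772731621 [[587.0, 389.0], [583.0, 409.0], [581.0, 385.0]]
205.4586772731621 [[618.0, 371.0], [644.0, 372.0], [642.0, 348.0]]
295.4586772731621 [[594.0, 351.0], [598.0, 333.0], [596.0, 309.0]]
```

The hook points to 205° in world yaw (its bottom shows at about (618,371) in the crop), and the handle axis is at (505, 264.5). Now I'll grasp the rod.

```bash
python3 -m inch '[[15,28,0,0,0,4.5],[30.5,57,0,0,0,8.8],[30.5,57,-40,0,0,8.8],[30.5,57,-90,0,0,8.8],[30.5,57,-120,0,0,8.8]]' 1
python3 -m inch '[[0,0,-25,0,0,0],[0,0,-44,0,0,0],[0,0,-44,0,0,0]]'
python3 -c "
from h import *
w=snap('wrist','w2')['image'];cv2.imwrite('pics/w2b.png',w)"
python3 -m inch '[[0,0,0,0,0,0],[0,0,0,0,0,0],[0,0,0,0,0,0],[0,0,0,0,0,0],[0,0,0,0,0,0]]' 0 60
```

```text
clock: 3.0
eef_pos: [0.5049, 0.2634, 0.1591]
tcp_rot: [[0.903, 0.429, -0.001], [0.429, -0.903, -0.001], [-0.002, 0.0, -1.0]]
ft_force: [1.0, 0.2, -1.0]
width: 0.0852
gripper_force: 0.0
clock: 3.38
eef_pos: [0.505, 0.2636, 0.116]
tcp_rot: [[0.903, 0.429, -0.002], [0.429, -0.903, -0.001], [-0.002, 0.0, -1.0]]
ft_force: [-0.0, -1.0, -0.2]
width: 0.0854
gripper_force: 0.0
clock: 4.05
eef_pos: [0.506, 0.2653, 0.1173]
tcp_rot: [[0.902, 0.431, 0.001], [0.431, -0.902, 0.0], [0.001, 0.0, -1.0]]
ft_force: [-0.4, -1.2, 4.7]
width: 0.0145
gripper_force: 59.0
```

```bash
python3 -m inch '[[0,0,5,0,0,0],[0,0,12,0,0,0],[0,0,12,0,0,0]]'
python3 -m inch '[[-20,-5.5,0,0,0,0],[-45,-12,0,0,0,0],[-72,-20,0,0,0,0],[-77,-21,30,0,0,0],[-77,-21,80,0,0,0]]'
python3 -m inch '[[0,0,50,0,0,0],[10,0,82,0,0,-9],[30,-30,102,0,0,-18],[50,-70,102,0,0,-27.5],[70,-100,102,0,0,-27.5]]'
python3 -m inch '[[0,0,0,0,0,0],[0,0,0,0,0,0],[0,0,0,0,0,0]]'
python3 -c "
from h import *
s=snap('scene','s2');s=snap('side','d2');a=cv2.imread('pics/s2.png');b=cv2.imread('pics/d2.png');p=json.load(open('pics/s2.json'))['p'];X=np.array(p)*1000
print(p);pts=[X+[0,0,-95],X]
for f in('s2','d2'): print(proj(f,pts).tolist())
out=[]
for f,i in(('s2',a),('d2',b)):
  u,v=proj(f,pts).mean(0).astype(int);out.append(cv2.resize(i[max(v-40,0):v+40,u-27:u+27],None,fx=7,fy=7,interpolation=cv2.INTER_CUBIC));print(u-27,v-40)
cv2.imwrite('pics/c2.png',np.hstack(out))"
```

```text
clock: 4.42
eef_pos: [0.5061, 0.2653, 0.1294]
tcp_rot: [[0.902, 0.431, 0.001], [0.431, -0.902, 0.0], [0.001, -0.0, -1.0]]
ft_force: [0.6, 0.5, -1.2]
width: 0.0141
gripper_force: 58.6
clock: 5.05
eef_pos: [0.4268, 0.2432, 0.2082]
tcp_rot: [[0.902, 0.431, -0.004], [0.431, -0.902, -0.002], [-0.004, 0.0, -1.0]]
ft_force: [1.0, 0.0, -1.5]
width: 0.014
gripper_force: 58.7
clock: 5.68
eef_pos: [0.4991, 0.1428, 0.3111]
tcp_rot: [[0.999, -0.037, 0.001], [-0.037, -0.999, 0.0], [0.001, -0.0, -1.0]]
ft_force: [-0.3, -0.5, -0.7]
width: 0.0141
gripper_force: 58.8
clock: 6.05
eef_pos: [0.4981, 0.1449, 0.3107]
tcp_rot: [[0.999, -0.034, -0.0], [-0.034, -0.999, 0.0], [-0.0, -0.0, -1.0]]
ft_force: [-0.0, 0.6, -1.4]
width: 0.0141
gripper_force: 58.9
[0.49814876919800494, 0.14488885394909584, 0.31065655054190555]
[[277.8, 146.1], [279.5, 121.6]]
[[256.6, 179.4], [255.4, 143.5]]
251 93
229 121
```

View pics/c2.png

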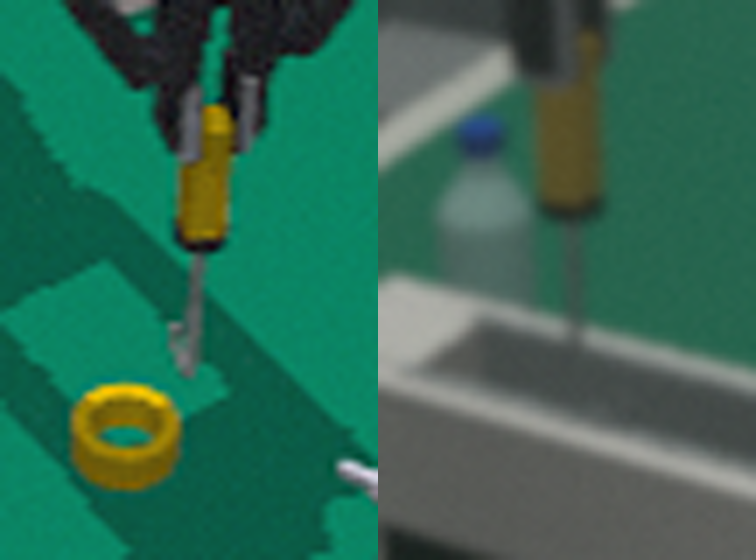

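The rod is held, upright, with the hook pointing away from the scene camera (world −x); the collar is at (200,243) and the hook at (188,372) in the crop, matching a vertical rod on the tool axis. Next I'll look down into the well from beside the approach point.

```bash
python3 -m inch '[[6,-27,0,0,0,0],[13,-54,0,0,0,0],[20,-82,0,0,0,0],[26,-109,0,0,0,0],[26,-109,0,0,0,0]]'
python3 -m inch '[[0,0,0,0,0,0],[0,0,0,0,0,0]]'
python3 -c "
from h import *
print('collar',tri(('s2',279.2,127.3),('d2',256,150.9)))
w=snap('wrist','w3')['image'];d=json.load(open('pics/w3.json'));print(d['p'])
H=np.array(d['hand_eye']);R=np.array(d['R']);C=np.array(d['p'])+R@H[:3,3];print(C)
cv2.imwrite('pics/w3b.png',cv2.resize(w[60:270,120:400],(800,600),interpolation=cv2.INTER_CUBIC))"
```

```text
clock: 6.78
eef_pos: [0.5248, 0.0343, 0.3107]
tcp_rot: [[0.999, -0.036, 0.0], [-0.036, -0.999, -0.0], [0.0, 0.0, -1.0]]
ft_force: [-0.1, 0.5, -1.4]
width: 0.0136
gripper_force: 59.0
clock: 7.02
eef_pos: [0.5245, 0.036, 0.3108]
tcp_rot: [[0.999, -0.034, -0.0], [-0.034, -0.999, 0.0], [-0.0, -0.0, -1.0]]
ft_force: [0.1, 0.2, -1.5]
width: 0.014
gripper_force: 59.0
collar (array([498.6, 144.1, 291. ]), [np.float64(1.0), np.float64(1.0)])
[0.5245079204760418, 0.03602664023828977, 0.31078122459194657]
[0.59996342 0.03362297 0.48428604]
```

View pics/w3b.png

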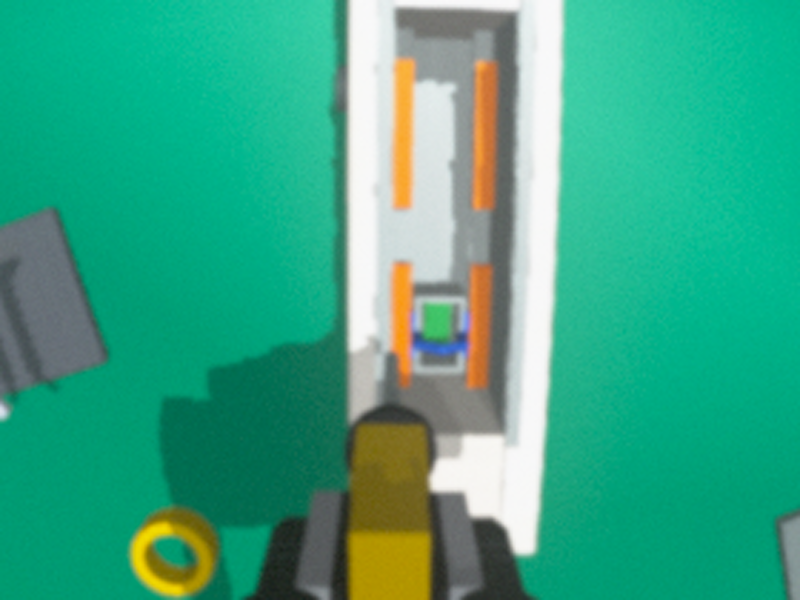

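The view shows the bail peak at (440,348), frame gaps between rows 208 and 263 in both strips (columns 403 and 482), and the hook above the rim at the lower left.

```bash
python3 -c "
from h import *
k=280/800
g=lambda u,v,z:atz('w3',120+u*k-.3,60+v*k-.3,z)
print('peak',g(440,348,.092))
for q in((402,208,.072),(402,263,.072),(484,208,.072),(480,263,.072),(403,60,.072),(484,60,.072),(402,385,.072),(478,387,.072)):print(q,g(*q))
print('rim side edges',g(346,300,.14),g(553,300,.14),g(395,10,.14))
print('basket rim corners',[g(*q,.064) for q in((414,297),(466,297),(414,372),(466,372))])
"
```

```text
peak [491.7  13.   92. ]
(402, 208, 0.072) [557.3  29.   72. ]
(402, 263, 0.072) [530.1  29.8  72. ]
(484, 208, 0.072) [556.3 -10.9  72. ]
(480, 263, 0.072) [529.   -8.6  72. ]
(403, 60, 0.072) [629.3  26.2  72. ]
(484, 60, 0.072) [628.6 -12.4  72. ]
(402, 385, 0.072) [467.2  31.6  72. ]
(478, 387, 0.072) [464.9  -7.3  72. ]
rim side edges [526.9  54.1 140. ] [524.4 -32.4 140. ] [645.  30. 140.]
basket rim corners [array([511.1,  24.2,  64. ]), array([510.3,  -2.2,  64. ]), array([471.5,  25.2,  64. ]), array([470.6,  -1.8,  64. ])]
```

```bash
python3 -m inch '[[-2,-13,0,0,0,0],[-3.5,-25,0,0,0,0],[-3.5,-25,-30,0,0,0],[-3.5,-25,-60,0,0,0],[-3.5,-25,-90,0,0,0]]'
python3 -m inch '[[0,0,-15,0,0,0],[0,0,-30,0,0,0],[0,0,-42,0,0,0],[0,0,-52,0,0,0],[0,0,-52,0,0,0]]'
python3 -m inch '[[0,0,0,0,0,0],[0,0,0,0,0,0]]'
```

```text
clock: 7.7
eef_pos: [0.5211, 0.0092, 0.22]
tcp_rot: [[0.999, -0.035, 0.001], [-0.035, -0.999, -0.0], [0.001, 0.0, -1.0]]
ft_force: [-0.0, 0.8, -0.7]
width: 0.0142
gripper_force: 59.0
clock: 8.32
eef_pos: [0.5209, 0.0101, 0.1682]
tcp_rot: [[0.999, -0.034, -0.001], [-0.034, -0.999, -0.0], [-0.001, 0.0, -1.0]]
ft_force: [0.7, 0.2, -1.1]
width: 0.0142
gripper_force: 59.0
clock: 8.57
eef_pos: [0.5216, 0.0101, 0.1693]
tcp_rot: [[0.999, -0.034, 0.001], [-0.034, -0.999, 0.0], [0.001, -0.0, -1.0]]
ft_force: [-0.1, 0.8, -1.7]
width: 0.0142
gripper_force: 59.0
```

```bash
python3 -m inch '[[-5,0.5,0,0,0,0],[-10,1,0,0,0,0],[-15,1.3,0,0,0,0],[-20,1.5,0,0,0,0],[-20,1.5,0,0,0,0]]'
python3 -m inch '[[0,0,0,0,0,0],[0,0,0,0,0,0]]'
python3 -c "
from h import *
w=snap('scene','s4')['image'];v=snap('wrist','w4')['image'];u,q=proj('s4',[493,12,95])[0].astype(int);print(u,q)
a=cv2.resize(w[q-35:q+25,u-30:u+30],(480,480),interpolation=cv2.INTER_CUBIC);b=cv2.resize(v[140:220,240:293],(318,480),interpolation=cv2.INTER_CUBIC)
cv2.imwrite('pics/c4.png',np.hstack([a,b]))"
```

```text
clock: 9.2
eef_pos: [0.5008, 0.0116, 0.1688]
tcp_rot: [[0.999, -0.035, -0.0], [-0.035, -0.999, 0.0], [-0.0, 0.0, -1.0]]
ft_force: [-1.1, -0.9, -1.1]
width: 0.0142
gripper_force: 59.0
clock: 9.45
eef_pos: [0.5014, 0.0116, 0.1688]
tcp_rot: [[0.999, -0.035, 0.0], [-0.035, -0.999, -0.0], [0.0, -0.0, -1.0]]
ft_force: [0.2, -0.4, -0.8]
width: 0.0142
gripper_force: 59.0
234 182
```

View pics/c4.png

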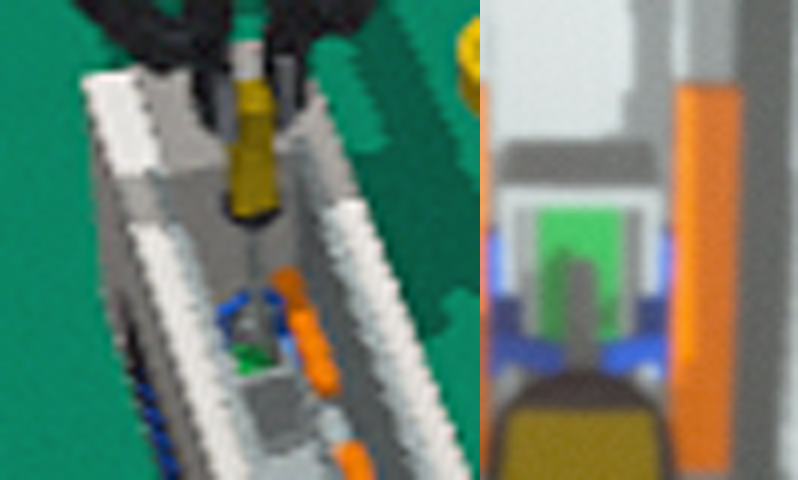

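The hook's shank is centred between the blue bail sides (left crop (250,300), right crop (580,330)), with no contact. Now I'll raise gently.

```bash
python3 -m inch '[[0,0,4,0,0,0],[0,0,8,0,0,0],[0,0,11,0,0,0],[0,0,11,0,0,0]]'
for i in 1 2 ; do python3 -m inch '[[0,0,1,0,0,0],[0,0,1,0,0,0]]' | grep -E 'clock|eef|ft_'; done
```

```text
clock: 10.05
eef_pos: [0.5014, 0.0116, 0.1801]
tcp_rot: [[0.999, -0.035, 0.001], [-0.035, -0.999, 0.0], [0.001, -0.0, -1.0]]
ft_force: [0.8, -0.5, -1.3]
width: 0.0144
gripper_force: 59.0
clock: 10.3
eef_pos: [0.5011, 0.0117, 0.1807]
ft_force: [-0.3, 0.0, -1.2]
clock: 10.55
eef_pos: [0.501, 0.0116, 0.1816]
ft_force: [-1.1, 0.6, -3.3]
```

```bash
for i in 1 2 3; do python3 -m inch '[[0,0,1,0,0,0],[0,0,1,0,0,0]]' | grep -E 'eef|ft_'; done;python3 -c "
from h import *
f=[]
for i in range(6):
  arm.capture('side');f.append(arm.read_state()['ft_force'])
print(np.mean(f,0),arm.read_state()['clock'])"
```

```text
eef_pos: [0.5012, 0.0116, 0.1828]
ft_force: [0.3, -0.5, -4.6]
eef_pos: [0.501, 0.0116, 0.1836]
ft_force: [0.0, -0.3, -6.0]
eef_pos: [0.5011, 0.0116, 0.1847]
ft_force: [1.2, 0.3, -5.3]
[ 0.08417274 -0.16721413 -6.15550684] 11.6
```

```bash
python3 -m inch '[[2,0,0,0,0,0],[4,-0.1,0,0,0,0],[6,-0.2,0,0,0,0],[8,-0.3,0,0,0,0],[10,-0.4,0,0,0,0]]'| grep -E 'eef|ft_'; python3 -m inch '[[2,0,0,0,0,0],[4,-0.1,0,0,0,0],[6,-0.2,0,0,0,0],[8,-0.3,0,0,0,0],[10,-0.4,0,0,0,0]]'| grep -E 'eef|ft_'
```

```text
eef_pos: [0.5114, 0.0113, 0.1847]
ft_force: [-2.6, -0.9, -7.4]
eef_pos: [0.5211, 0.0108, 0.1847]
ft_force: [-2.8, -0.0, -8.2]
```

```bash
python3 -m inch '[[2,0,-0.8,0,0,0],[4,-0.1,-0.8,0,0,0],[6,-0.2,-0.8,0,0,0],[8,-0.3,-0.8,0,0,0],[10,-0.4,-0.8,0,0,0]]'| grep -E 'eef|ft_'; python3 -m inch '[[2,0,0,0,0,0],[4,-0.1,0,0,0,0],[6,-0.2,0,0,0,0],[8,-0.3,0,0,0,0],[10,-0.4,0,0,0,0]]'| grep -E 'eef|ft_'
```

```text
eef_pos: [0.5315, 0.0104, 0.184]
ft_force: [-2.1, 0.6, -6.0]
eef_pos: [0.5414, 0.01, 0.184]
ft_force: [-2.0, -0.8, -6.6]
```

```bash
python3 -m inch '[[2.5,-0.1,0,0,0,0],[5,-0.2,0,0,0,0],[7.5,-0.3,0,0,0,0],[10,-0.4,0,0,0,0]]'| grep -E 'eef|ft_'; for i in 1 2 3 ; do python3 -m inch '[[1,0,0,0,0,0],[2,-0.1,0,0,0,0],[2,-0.1,0,0,0,0]]'| grep -E 'eef|ft_';done
```

```text
eef_pos: [0.5512, 0.0096, 0.1839]
ft_force: [-2.1, 0.8, -8.2]
eef_pos: [0.5542, 0.0095, 0.1845]
ft_force: [0.3, -0.6, -3.4]
eef_pos: [0.5553, 0.0094, 0.184]
ft_force: [-0.5, 0.1, -3.3]
eef_pos: [0.5572, 0.0093, 0.1839]
ft_force: [-0.1, 0.6, -4.1]
```

```bash
for i in 1 2 3; do python3 -m inch '[[0,0,1,0,0,0],[0,0,2,0,0,0],[0,0,2,0,0,0]]'| grep -E 'eef|ft_';done
```

```text
eef_pos: [0.5572, 0.0094, 0.1861]
ft_force: [-0.4, -0.0, -3.5]
eef_pos: [0.5573, 0.0093, 0.1881]
ft_force: [-0.3, 0.2, -2.9]
eef_pos: [0.5572, 0.0093, 0.1901]
ft_force: [-0.8, -0.7, -3.4]
```

```bash
python3 -m inch '[[0,0,3,0,0,0],[0,0,6,0,0,0],[0,0,10,0,0,0],[0,0,14,0,0,0],[0,0,18,0,0,0]]'| grep -E 'eef|ft_';python3 -m inch '[[0,0,6,0,0,0],[0,0,12,0,0,0],[0,0,18,0,0,0],[0,0,25,0,0,0],[0,0,30,0,0,0]]'| grep -E 'eef|ft_'
```

```text
eef_pos: [0.5573, 0.0093, 0.2084]
ft_force: [0.7, 0.7, -3.3]
eef_pos: [0.5573, 0.0093, 0.2385]
ft_force: [0.5, 0.5, -4.0]
```

```bash
for i in 1 2; do python3 -m inch '[[0,0,8,0,0,0],[0,0,16,0,0,0],[0,0,24,0,0,0],[0,0,32,0,0,0],[0,0,38,0,0,0]]'| grep -E 'clock|eef|ft_';done;python3 -m inch '[[0,0,5,0,0,0],[0,0,9,0,0,0],[0,0,9,0,0,0]]'| grep -E 'clock|eef|ft_'
python3 -c "
from h import *
s=snap('scene','s5')['image'];d=snap('side','d5')['image'];out=[]
for f,i in(('s5',s),('d5',d)):
  u,v=proj(f,[550,10,215])[0].astype(int);print(u,v);out.append(cv2.resize(i[v-45:v+45,u-30:u+30],(400,600),interpolation=cv2.INTER_CUBIC))
cv2.imwrite('pics/c5.png',np.hstack(out))"
```

```text
clock: 18.73
eef_pos: [0.5573, 0.0093, 0.2766]
ft_force: [-0.7, 0.3, -2.9]
clock: 19.35
eef_pos: [0.5573, 0.0093, 0.3145]
ft_force: [0.9, 0.7, -4.4]
clock: 19.73
eef_pos: [0.5573, 0.0093, 0.3232]
ft_force: [0.3, -0.7, -3.0]
239 169
264 153
```

View pics/c5.png

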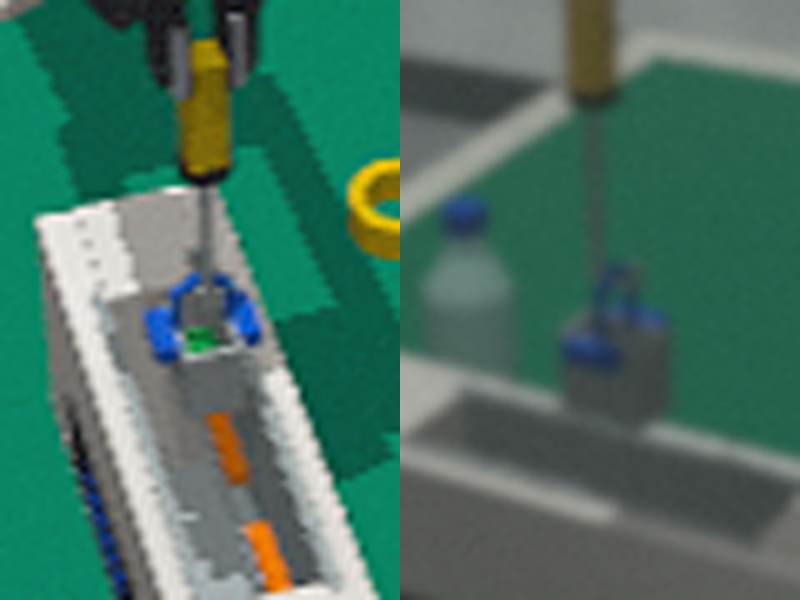

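The basket hangs upright and clear above the rim, with the blue lugs free at (165,335) and (250,320). Now I'll carry it smoothly to the tray.

```bash
F='clock|eef|ft_'
python3 -m inch '[[0,-3,0,0,0,0],[-1,-8,0,0,0,0],[-2,-16,0,0,0,0],[-4,-28,0,0,0,0],[-6,-43,0,0,0,0]]'| grep -E $F
python3 -m inch '[[-2,-15,0,0,0,0],[-4,-30,0,0,0,0],[-6,-45,0,0,0,0],[-8,-60,0,0,0,0],[-10,-75,0,0,0,0]]'| grep -E $F
python3 -m inch '[[-2,-15,0,0,0,0],[-4,-30,0,0,0,0],[-6,-45,0,0,0,0],[-8,-60,0,0,0,0],[-10,-75,0,0,0,0]]'| grep -E $F
python3 -m inch '[[-2,-15,0,0,0,0],[-4,-30,0,0,0,0],[-6,-45,0,0,0,0],[-8,-60,0,0,0,0],[-10,-75,0,0,0,0]]'| grep -E $F
python3 -m inch '[[-2,-15,0,0,0,0],[-4,-28,0,0,0,0],[-5,-39,0,0,0,0],[-6,-46,0,0,0,0],[-6,-50,0,0,0,0]]'| grep -E $F
python3 -m inch '[[0,0,0,0,0,0],[0,0,0,0,0,0],[0,0,0,0,0,0]]'| grep -E $F
python3 -c "
from h import *
snap('side','d6');snap('scene','s6')
a=cv2.imread('pics/s6.png');b=cv2.imread('pics/d6.png')
f=lambda i,p:cv2.resize(i,p,interpolation=cv2.INTER_CUBIC)
u,v=proj('s6',[510,-309,100])[0].astype(int);x,y=proj('d6',[510,-309,100])[0].astype(int);print(u,v,x,y)
cv2.imwrite('pics/c6.png',np.hstack([f(a[v-60:v+60,u-40:u+40],(400,600)),f(b[max(y-60,0):max(y-60,0)+120,x-40:x+40],(400,600))]))"
```

```text
clock: 20.45
eef_pos: [0.551, -0.0347, 0.323]
ft_force: [-0.5, -0.7, -3.0]
clock: 21.08
eef_pos: [0.541, -0.1097, 0.3229]
ft_force: [0.1, -0.3, -2.8]
clock: 21.7
eef_pos: [0.5311, -0.1847, 0.3229]
ft_force: [0.8, -1.0, -4.5]
clock: 22.32
eef_pos: [0.5211, -0.2597, 0.323]
ft_force: [-0.9, 0.0, -3.4]
clock: 22.95
eef_pos: [0.5151, -0.309, 0.3229]
ft_force: [-0.6, -0.1, -3.4]
clock: 23.32
eef_pos: [0.5153, -0.3084, 0.323]
ft_force: [0.2, 0.4, -3.5]
130 213 318 150
```

View pics/c6.png

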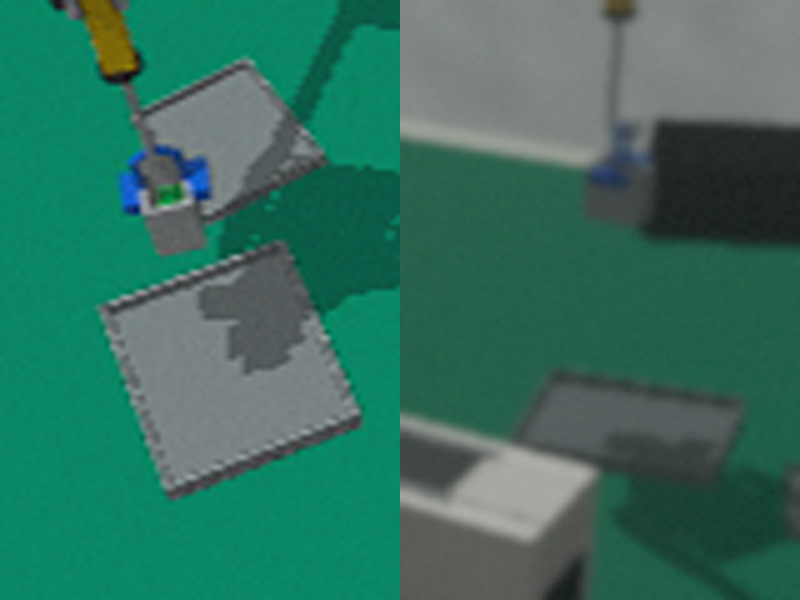

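The basket hangs upright. The tray's corners in the left crop are (100,308), (284,243), (361,420) and (170,495).

```bash
python3 -c "
from h import *
T=[atz('s6',90+u/5-.4,153+v/5-.4,.014) for u,v in((100,308),(284,243),(361,420),(170,495))];print(T)
print(fit2([(-75,-60),(-75,60),(75,60),(75,-60)],T)[:3])"
F='eef|ft_'
python3 -m inch '[[0,0,-4,0,0,0],[0,0,-12,0,0,0],[0,0,-22,0,0,0],[0,0,-34,0,0,0],[0,0,-46,0,0,0]]'| grep -E $F
python3 -m inch '[[0,0,-12,0,0,0],[0,0,-24,0,0,0],[0,0,-36,0,0,0],[0,0,-46,0,0,0],[0,0,-54,0,0,0]]'| grep -E $F
```

```text
[array([ 424.8, -378. ,   14. ]), array([ 410.5, -260.4,   14. ]), array([ 559.1, -240.9,   14. ]), array([ 574.7, -356.9,   14. ])]
(array([ 492.3, -309. ]), np.float64(7.57), array([1.1, 1.1, 1.3, 1.8]))
eef_pos: [0.515, -0.3086, 0.2758]
ft_force: [-0.4, -0.1, -3.9]
eef_pos: [0.5151, -0.3086, 0.2223]
ft_force: [0.1, 1.2, -3.5]
```

```bash
F='eef|ft_'
python3 -m inch '[[-1,0,-10,0,0,0],[-4,0,-22,0,0,0],[-7,0,-34,0,0,0],[-9,0,-44,0,0,0],[-10,0,-50,0,0,0]]'| grep -E $F
python3 -m inch '[[0,0,-3,0,0,0],[0,0,-5,0,0,0],[0,0,-7,0,0,0],[0,0,-8,0,0,0],[0,0,-8,0,0,0]]'| grep -E $F
for i in 1 2 3 4; do python3 -m inch '[[0,0,-1,0,0,0],[0,0,-2,0,0,0]]'| grep -E $F;done
```

```text
eef_pos: [0.5048, -0.3086, 0.1722]
ft_force: [-0.1, 0.3, -2.2]
eef_pos: [0.5052, -0.3087, 0.165]
ft_force: [-0.6, 1.4, -3.4]
eef_pos: [0.5052, -0.3087, 0.163]
ft_force: [-0.2, -0.2, -3.6]
eef_pos: [0.5052, -0.3087, 0.1609]
ft_force: [1.1, 0.6, -3.4]
eef_pos: [0.5052, -0.3087, 0.159]
ft_force: [0.6, -0.7, -1.0]
eef_pos: [0.5054, -0.3088, 0.1571]
ft_force: [0.0, 0.1, -0.8]
```

```bash
F='clock|eef|ft_'
python3 -m inch '[[0,0,-3,0,0,0],[0,0,-6,0,0,0],[0,0,-9.5,0,0,0],[0,0,-9.5,0,0,0]]'| grep -E $F
python3 -m inch '[[3,0,0,0,0,0],[6,0,0,0,0,0],[9,0,0,0,0,0],[13,0,0,0,0,0],[17,0,0,0,0,0]]'| grep -E $F
python3 -m inch '[[5,0,0,0,0,0],[10,0,0,0,0,0],[17,0,0,0,0,0],[20,0,0,0,0,0],[20,0,5,0,0,0]]'| grep -E $F
python3 -m inch '[[0,0,20,0,0,0],[0,0,60,0,0,0],[0,0,110,0,0,0],[0,0,160,0,0,0],[0,0,165,0,0,0]]'| grep -E $F
python3 -c "
from h import *
s=snap('scene','s7')['image'];u,v=proj('s7',[492,-309,30])[0].astype(int)
d=snap('side','d7')['image'];x,y=proj('d7',[492,-309,60])[0].astype(int)
f=lambda i,p:cv2.resize(i,p,interpolation=cv2.INTER_CUBIC)
cv2.imwrite('pics/c7.png',np.hstack([f(s[v-40:v+40,u-35:u+35],(420,480)),f(d[y-40:y+40,x-30:x+30],(360,480))]));print(u,v,x,y)"
```

```text
clock: 27.42
eef_pos: [0.5049, -0.3085, 0.147]
ft_force: [0.9, 0.7, -2.0]
clock: 28.05
eef_pos: [0.5225, -0.3087, 0.1475]
ft_force: [0.7, 0.3, -0.7]
clock: 28.68
eef_pos: [0.5421, -0.3085, 0.1522]
ft_force: [0.2, 0.9, -1.1]
clock: 29.3
eef_pos: [0.5437, -0.3097, 0.3224]
ft_force: [1.1, 0.5, -1.6]
134 222 322 161
```

View pics/c7.png

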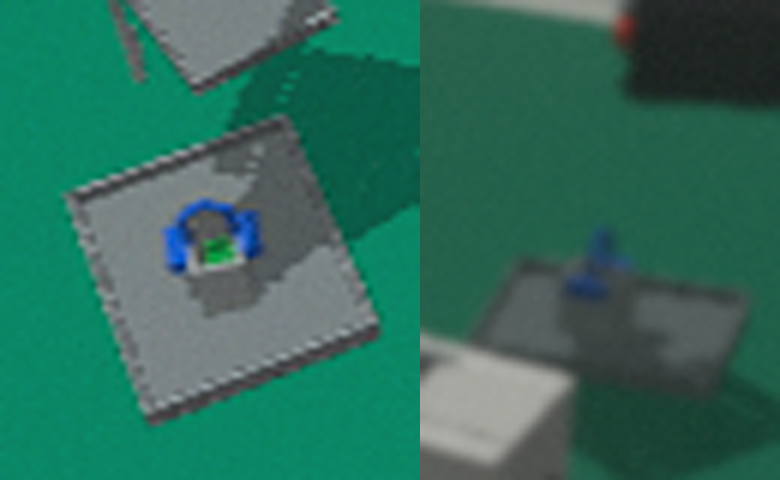

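The basket stands upright, near the tray's middle and free of the hook. Now I'll take the rod back.

```bash
F='clock|eef'
python3 -m inch '[[-5,25,0,0,0,0],[-15,70,0,0,0,0],[-25,120,0,0,0,0],[-35,170,0,0,0,0],[-45,220,0,0,0,0]]'| grep -E $F
python3 -m inch '[[-10,50,0,0,0,5],[-20,100,0,0,0,11],[-30,150,0,0,0,17],[-40,200,0,0,0,23],[-50,250,0,0,0,27.5]]'| grep -E $F
python3 -m inch '[[-10,40,-20,0,0,0],[-18,70,-60,0,0,0],[-21,82,-100,0,0,0],[-21,82,-114,0,0,0],[-21,82,-114,0,0,0]]'
python3 -m inch '[[0,0,0,0,0,0],[0,0,0,0,0,0]]'
```

```text
clock: 30.02
eef_pos: [0.4952, -0.0862, 0.3158]
clock: 30.65
eef_pos: [0.4449, 0.163, 0.3159]
clock: 31.28
eef_pos: [0.4251, 0.2426, 0.2026]
tcp_rot: [[0.902, 0.431, -0.002], [0.431, -0.902, -0.001], [-0.003, 0.0, -1.0]]
ft_force: [0.2, 0.2, -1.3]
width: 0.0143
gripper_force: 59.4
clock: 31.52
eef_pos: [0.4271, 0.2433, 0.2048]
tcp_rot: [[0.903, 0.43, 0.002], [0.43, -0.903, 0.001], [0.002, -0.0, -1.0]]
ft_force: [0.5, 0.3, -1.5]
width: 0.014
gripper_force: 59.4
```

```bash
F='clock|eef|ft'
python3 -m inch '[[0.5,0.2,-25,0,0,0],[1,0.5,-55,0,0,0],[1.5,0.7,-75.5,0,0,0],[1.5,0.7,-75.5,0,0,0],[1.5,0.7,-75.5,0,0,0]]'| grep -E $F
python3 -m inch '[[15,4.1,0,0,0,0],[32,8.8,0,0,0,0],[50,13.7,0,0,0,0],[68,18.7,0,0,0,0],[77.5,21.3,0,0,0,0]]'| grep -E $F
python3 -m inch '[[0,0,0,0,0,0],[0,0,-4,0,0,0],[0,0,-8,0,0,0],[0,0,-8,0,0,0]]'| grep -E $F
```

```text
clock: 32.15
eef_pos: [0.4285, 0.2443, 0.1291]
ft_force: [-0.2, -0.1, -1.3]
clock: 32.78
eef_pos: [0.5072, 0.2659, 0.1282]
ft_force: [-0.2, 0.0, -1.6]
clock: 33.28
eef_pos: [0.5046, 0.2651, 0.1195]
ft_force: [0.8, -0.4, -1.0]
```

```bash
F='clock|eef|ft'
for i in 1 2 3; do python3 -m inch '[[0,0,-0.8,0,0,0],[0,0,-0.8,0,0,0]]'| grep -E $F;done
python3 -c "
from h import *
snap('side','d8')"
```

```text
clock: 33.52
eef_pos: [0.5052, 0.2653, 0.1192]
ft_force: [0.0, -0.5, -1.6]
clock: 33.78
eef_pos: [0.5052, 0.2653, 0.1183]
ft_force: [0.1, -0.9, -1.1]
clock: 34.02
eef_pos: [0.5052, 0.2653, 0.1175]
ft_force: [0.2, -0.5, -1.3]
```

```bash
F='clock|eef|ft|width'
for i in 1 2; do python3 -m inch '[[0,0,-0.7,0,0,0],[0,0,-0.7,0,0,0]]'| grep -E $F;done
```

```text
clock: 34.33
eef_pos: [0.5054, 0.2654, 0.1172]
ft_force: [-0.9, -1.9, 3.8]
width: 0.0138
clock: 34.58
eef_pos: [0.5057, 0.2655, 0.1172]
ft_force: [-1.8, -1.5, 10.2]
width: 0.0137
```

Seated on the prongs. Now I'll ease off, open and rise.

```bash
F='clock|eef|ft|width'
python3 -m inch '[[0,0,0.8,0,0,0],[0,0,0.8,0,0,0]]'| grep -E $F
python3 -m inch '[[0,0,0,0,0,0],[0,0,0,0,0,0],[0,0,0,0,0,0],[0,0,0,0,0,0],[0,0,0,0,0,0]]' 1| grep -E $F
python3 -m inch '[[0,0,5,0,0,0],[0,0,20,0,0,0],[0,0,45,0,0,0],[0,0,80,0,0,0],[0,0,110,0,0,0]]'| grep -E $F
python3 -m inch '[[-15,-28,30,0,0,0],[-30,-57,55,0,0,0],[-30,-57,55,0,0,0],[-30,-57,55,0,0,0],[-30,-57,55,0,0,0]]'
python3 -c "
from h import *
s=snap('side','d9')['image'];w=snap('wrist','w9')['image'];f=lambda i,p:cv2.resize(i,p,interpolation=cv2.INTER_CUBIC)
cv2.imwrite('pics/c9.png',np.hstack([f(s[210:295,200:265],(390,510)),f(w[80:170,190:260],(397,510))]))"
```

```text
clock: 34.83
eef_pos: [0.5054, 0.2654, 0.1172]
ft_force: [-0.9, -0.9, 4.6]
width: 0.014
clock: 35.45
eef_pos: [0.5052, 0.2653, 0.1169]
ft_force: [0.1, 0.1, 0.8]
width: 0.0854
clock: 36.08
eef_pos: [0.5055, 0.2654, 0.2295]
ft_force: [0.8, 0.9, -0.1]
width: 0.0854
clock: 36.7
eef_pos: [0.4751, 0.2087, 0.2813]
tcp_rot: [[0.902, 0.431, -0.001], [0.431, -0.902, -0.0], [-0.001, -0.0, -1.0]]
ft_force: [-0.2, 0.3, 0.0]
width: 0.0855
gripper_force: 0.0
```

View pics/c9.png

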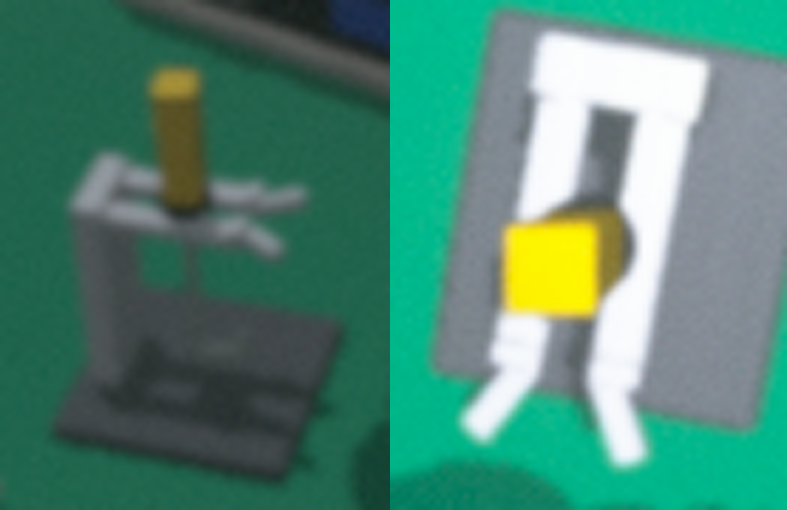

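The rod hangs upright in the fork, with its collar on the prongs as at the start. Handing in.

```bash
python3 -c "
from cell import arm
print(arm.close_job())"
```

```text
the job is handed in; nothing more can be done
None
```

The job is handed in at about 37 s (no verdict shown): the basket stands upright and free near the middle of the larger drip tray, and the rod hangs back in its fork.

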